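Cull the warped gel-casting tray by pressing corners on a flat plate

ROBOT

A 7-joint arm with a two-finger parallel gripper is mounted at the origin on the work surface. World frame = base frame: x ahead of the robot, y to its left, z up, the work surface at z = 0. Lengths are in m, angles in rad, forces in N, time in s.
With the tool pointing down it reaches from about 0.35 to 0.9 m from the base axis. Payload 8.1 kg.
Tool frame: the origin (TCP) lies midway between the tips of the shut fingers; the grasp point (between the pads) lies 19 mm behind it; z points along the fingers, y is the line along which they close (so a half turn about z gives the same grasp; the last joint's range is limited). The gripper opens to 92 mm and grips with 3 to 60 N. Pads are 19 mm wide; open, the fingers measure 130 mm over their backs; the gripper's body (75 mm by 190 mm) begins 47 mm behind the grasp point.
Start: joints at [1.218, 0.434, 0.025, 1.573, -0.012, 1.134, -0.075], TCP at [0.154, -0.606, 0.198] pointing down, gripper open.
Joint ranges: [-2.62, 2.62], [-0.44, 2.09], [-1.27, 1.32], [0.08, 2.57], [-1.32, 4.46], [0.12, 2], [-2.74, 2.74]. Speed limits (rad/s): [2.22, 2.22, 3.01, 3.01, 3.14, 3.14, 3.14].

INTERFACE

Orientations are given as a rotation vector (axis times angle).
In Python, from cell import arm gives the robot as it stands.
- The arm moves only by the tool send_rows, never from a script. Its argument "increments" is a list of rows, each a list of 3 entries, a list of its own where there are three numbers: the finger opening in cm, from 0 to 9.18, then the shift along the tool's x, y, z in cm, then the turn, a rotation vector about the tool's x, y, z in rad. A call has 1 to 5 rows; each row shifts and turns the commanded pose from where the row before left it, along the tool's axes as they then stand; what a row does not reach is not made up. A row lasts 1/10 s, in which the tool goes at most 50 mm and 8.59 degrees, less where a joint would pass 70% of its speed; a pose out of reach is approached as far as the arm can. A call is refused whole if a number of a shift passes 5 or a number of a turn 0.15, either way. A call with a gripper value outside its range is refused whole. The fingers move at their own pace and stop on an object; "force" is the grip in N (left out, the last holds). Time passes only in rows, so rows that do not move let the fingers close. It gives the time, the measured TCP pose, the force, the opening and the grip force at its end, in the units of the state.
- arm.observe(): the state, without advancing time (a new reading comes with each control period).
- arm.get_image(name): name is "scene" or "top"; returns the picture (480x640x3 uint8, red, green, blue); there is no depth.
- arm.camera_params(name): a dict with "camera_matrix" (3x3 intrinsics, pixels), "R" (3x3) and "t" (3): a world point X has camera coordinates R X + t. Camera axes: x right, y down, z forward; pixel columns grow to the right and rows downward; lengths in m; the calibration is good to about 2 mm. A picture is of the moment at which its call begins. camera_params takes no time and is no camera call.
- arm.sign_off(): hands the job in; it is judged then, once.
The state is a dict: "clock": time; "joints": joint angles; "dq": joint speeds; "joint_efforts": joint torques, N m; "position": TCP position; "ee_rot": TCP orientation; "force": force on the tool from outside, world axes, zero at the start; "ft_torque": the same for the moment, N m; "width": opening from 0.0 (shut) to 1.0 (fully open); "gripper_force": force on a finger pad.
Only numpy, scipy, OpenCV 4.12 (cv2) and the standard library are available. Lean on these libraries where they do the work, as an engineer would, in place of code of your own. Each camera call takes 0.05 s, during which the arm holds its last target. There are 200 camera calls.

TASK

One of the three orange-walled gel trays is warped. First lay the two trays from the white board gently on the dark flat plate beside the one already there, all three side by side, wholly on the plate and let go; only then press firmly on tray corners (a few newtons, with the fingers) until you find the tray that rocks under the press. Put that one down flat in the shallow red reject tray, leave the two sound ones lying on the dark plate, and leave everything else where it stands.

Things in the scene. Friction and masses are not known exactly. Their poses are not given: they have to be found in the camera images.
- tray_a: gel tray, white floor, orange side walls: 110 mm long (own x), 58 wide over the walls (own y), 24 high, about 160 g. Origin: centre of its underside (foot level), z up. Floor from 3 to 7 mm up, on low feet at the corners; walls full length at y = +-26.5 mm, 5 mm thick, tops 24 mm up; pick it across both. One of the trays a, b, c (any) is warped; looks and resting pose do not tell which
- tray_b: gel tray, same shape and look as tray_a. How the warped one of a, b, c behaves: it rests level on its belly and two diagonally opposite feet; its other two corners are about 3 mm clear. Pressed there with over 1 N it tips (corner 2 to 4 mm down, tilt 0.04 to 0.1 rad) and falls back level when let go
- tray_c: gel tray, same shape and look as tray_a. Of the warped tray's corners (whichever of a, b, c it is) two opposite ones give and two stand firm, so of two neighbouring corners exactly one gives. A sound tray gives at no corner
- stone: dark flat reference plate with two thin white lines, fixed: 170 mm (own x) x 340 mm (own y) x 30 mm high. Origin: centre of its underside; its top is 30 mm above the origin. There is room for three trays side by side with their long axes along the plate's x, about 108 mm apart along its y. At the start one tray lies near its +y end.
- rest_board: white board with blue end stripes, fixed, 280 mm (own x) x 120 mm (own y) x 30 mm high; origin at the centre of its underside. At the start two trays lie on it, end to end along its x. It may be left or right of the dark plate.
- reject: shallow red reject tray, fixed: outside 200 mm (own x) x 170 mm (own y), rim 14 mm high, walls and floor 5 mm thick (inside 190 x 160 mm). Origin: centre of its underside; on the other side of the dark plate from the white board.
- jar: bystander: glass jar with green lid, 70 mm diameter, 110 mm high, origin at the centre of its underside
- rotor_lid: bystander: steel rotor lid with a knob, 76 mm diameter, 28 mm high, origin at the centre of its underside
- blue_rack: bystander: blue tube rack, 70 x 130 x 30 mm, origin at the centre of its underside
- comb: bystander: black gel comb, about 35 x 100 x 10 mm, origin under its back bar
- green_rack: bystander: green tube rack, 60 x 85 x 47 mm, origin at the centre of its underside
- beaker: bystander: small glass beaker, 60 mm diameter, 75 mm high, origin at the centre of its underside
There are look-alikes about, which are no part of the job. What is shaped like the tray_c but turquoise or yellow is not meant.

How it is judged:
On the way, in this order (a step that is already met when the one before it is completed fails the run):
1. all three trays lie flat and wholly on the dark plate, let go (x of tray_a in the frame of stone between -0.045 and 0.045 m and y of tray_a in the frame of stone between -0.148 and 0.148 m and z of each of tray_a, tray_b, tray_c in the frame of stone below 0.034 m and angle between each of tray_a, tray_b, tray_c's own z axis and vertical below 0.035 rad and contact force between each of tray_a, tray_b, tray_c and the fingers below 0.1 N and linear speed of each of tray_a, tray_b, tray_c below 0.02 m/s and x of tray_b in the frame of stone between -0.045 and 0.045 m and y of tray_b in the frame of stone between -0.148 and 0.148 m and x of tray_c in the frame of stone between -0.045 and 0.045 m and y of tray_c in the frame of stone between -0.148 and 0.148 m), for 0.2 s.
2. the warped tray rocks on the dark plate under a firm press of the fingers (angle between tray_b's own z axis and vertical above 0.03 rad and contact force between tray_b and the fingers above 1 N and contact force between tray_b and stone above 3 N), for 0.1 s.
At the end, for the whole second after the job is handed in: warped tray at rest in the red tray: centre within 55 mm (x) and 65 mm (y) of its centre, under 12 mm up, tilt < 0.12 rad; both sound trays at rest on the dark plate: centre within 45 mm (x) and 148 mm (y) of its centre, under 4 mm above its top, tilt < 0.035 rad; none held (x of tray_b in the frame of reject between -0.055 and 0.055 m and y of tray_b in the frame of reject between -0.065 and 0.065 m and z of tray_b in the frame of reject below 0.012 m and angle between tray_b's own z axis and vertical below 0.12 rad and contact force between tray_b and reject above 0.3 N and linear speed of each of tray_b, tray_a, tray_c below 0.02 m/s and x of tray_a in the frame of stone between -0.045 and 0.045 m and y of tray_a in the frame of stone between -0.148 and 0.148 m and z of each of tray_a, tray_c in the frame of stone below 0.034 m and angle between each of tray_a, tray_c's own z axis and vertical below 0.035 rad and contact force between each of tray_a, tray_c and the fingers below 0.1 N and x of tray_c in the frame of stone between -0.045 and 0.045 m and y of tray_c in the frame of stone between -0.148 and 0.148 m); the robot touches nothing.
It fails at once if a bystander is moved by more than 30 mm (distance of any of jar, rotor_lid, blue_rack, comb, green_rack, beaker from where it was at the start of the episode above 0.03 m).
It fails at once if a tray is slammed or pressed on the dark plate with more than 60 N (contact force between any of tray_a, tray_b, tray_c and stone above 60 N).
It also fails if it takes over 72 s, if anything falls off the work surface, if the arm or the gripper's body presses on something with over 40 N, if the wrist force passes 120 N, or if a joint passes its speed limit or range.

## Working session

There is one attempt and no reset: what is moved stays moved. The work goes in short steps, Python scripts to look and compute and a tool call to move; the robot and the scene stay as the last step left them, time stands still between calls to the robot, and variables do not carry over. Pictures are saved under pics/ and viewed, at most 10 in all, crops included, and the job is handed in when it is done.

Besides the shell and the picture viewer there is one more tool, called after ">>>" by a JSON object that holds its "fn" and its "kwargs", one argument or row to a line. send_rows: Moves the arm, as the interface text tells. Its arguments: {"type":"object","properties":{"increments":{"type":"array"},"force":{"type":"number"}},"required":["increments"]}

```bash
mkdir -p pics; python3 - <<'E'
from cell import arm
import cv2,json
o=arm.observe(); print({k:(v if not hasattr(v,'tolist') else v.tolist()) for k,v in o.items()})
for n in("top","scene"):
    cv2.imwrite(f"pics/{n}0.png",arm.get_image(n)[:,:,::-1]); p=arm.camera_params(n); print(n,p)
E
```

```text
{'clock': 0.0, 'joints': [1.218378801807738, 0.4352010053679261, 0.024976505896046688, 1.5741109758730252, -0.01159110155383092, 1.134024961184996, -0.07510622767513155], 'dq': [-0.0005773624824705753, -0.0016678157901606485, -0.00043406760184377615, 0.0005595798712135699, -0.00036962910891679573, 0.0006563613673879229, -0.0009616280068103672], 'joint_efforts': [0.00037858873838558793, -66.78587436676025, 0.9856303408741951, -31.446086168289185, -0.06047915434464812, 0.042901590932160616, 0.00015723028809588868], 'position': [0.15430871758797246, -0.6050584181244973, 0.1972533573474956], 'ee_rot': [-3.115583075060076, -0.39108062542273303, 0.0005509601887011364], 'force': [-0.2765915624524474, -0.42266105493900924, -0.29622629539250855], 'ft_torque': [-0.04085508834186683, 0.01765337845611751, -0.005943049227959483], 'gripper_force': 0.0, 'width': 1.0003502273533125}
top {'camera_matrix': array([[613.2756944 ,   0.        , 313.79717385],
       [  0.        , 613.2756944 , 235.17641268],
       [  0.        ,   0.        ,   1.        ]]), 'R': array([[-0.01665209, -0.99978238, -0.01256597],
       [-0.995905  ,  0.0177018 , -0.08865589],
       [ 0.08885904,  0.01103821, -0.99598305]]), 't': array([0.0102982 , 0.55872679, 1.12610328])}
scene {'camera_matrix': array([[483.22966529,   0.        , 333.3447304 ],
       [  0.        , 483.22966529, 246.12347139],
       [  0.        ,   0.        ,   1.        ]]), 'R': array([[ 5.98103165e-01,  8.01418810e-01, -7.03157684e-04],
       [ 6.58856146e-01, -4.92207026e-01, -5.68894386e-01],
       [-4.56268761e-01,  3.39794253e-01, -8.22410289e-01]]), 't': array([-0.3332338 , -0.34372979,  1.33055865])}
```

View pics/top0.png

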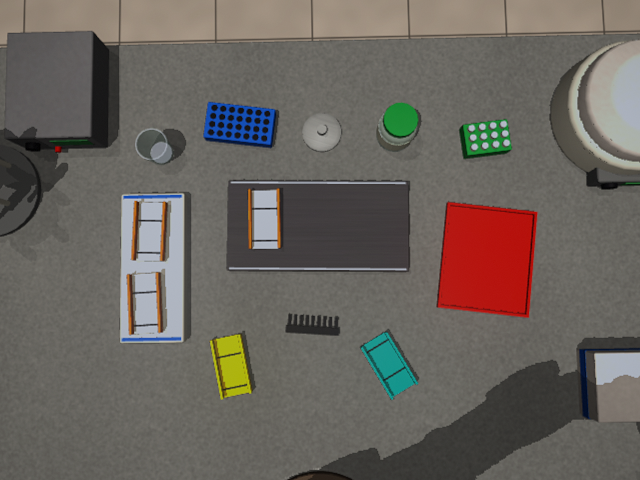

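View pics/scene0.png

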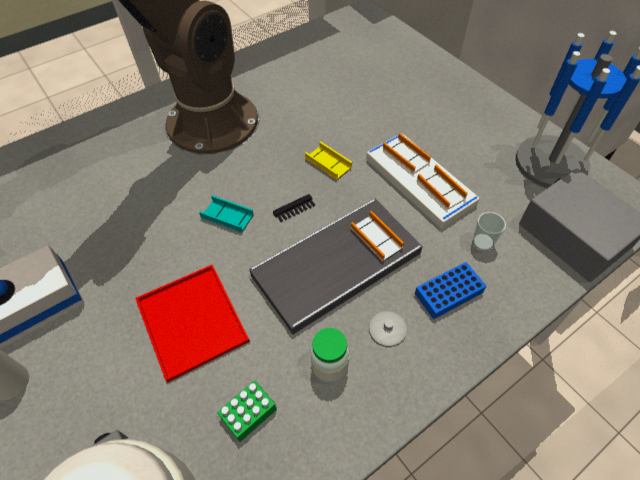

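The top view shows the white board on the left (cols 121–188) with its two trays at about (150,230) and (145,302). The dark plate runs from (229,181) to (409,270), with a tray at (265,218). The red tray is at about (487,260). The scene view agrees. Next I'll fit the tray poses to the orange wall masks in both views.

```bash
cat > h.py <<'E'
from cell import arm
import cv2,numpy as np
from scipy.optimize import minimize
P={n:arm.camera_params(n) for n in("top","scene")}
def proj(n,X):
    p=P[n]; c=X@p["R"].T+p["t"]; u=c@p["camera_matrix"].T; return u[:,:2]/u[:,2:]
def unproj(n,uv,z):
    p=P[n]; d=p["R"].T@np.linalg.solve(p["camera_matrix"],np.array([*uv,1.])); C=-p["R"].T@p["t"]
    return C+d*(z-C[2])/d[2]
def orange(im):
    h=cv2.cvtColor(im,cv2.COLOR_RGB2HSV); return cv2.inRange(h,(8,130,60),(19,255,255))
def walls(x,y,a,z):
    R=np.array([[np.cos(a),-np.sin(a)],[np.sin(a),np.cos(a)]]);out=[]
    for s in(-1,1):
        c=np.array([[i,s*26.5+j,k] for i in(-55,55) for j in(-2.5,2.5) for k in(3,24)])/1e3
        c[:,:2]=c[:,:2]@R.T+[x,y]; c[:,2]+=z; out.append(c)
    return out
S=4
def fit(masks,x,y,a,z):
    def cost(q):
        t=0
        for n,m in masks.items():
            r=np.zeros((480*S,640*S),np.uint8)
            for w in walls(q[0]/100,q[1]/100,q[2],z):
                cv2.fillConvexPoly(r,cv2.convexHull(np.round((proj(n,w)+.5)*S).astype(np.int32)),255)
            r=cv2.resize(r,(640,480),interpolation=cv2.INTER_AREA).astype(float)/255
            u=proj(n,np.array([[x,y,z]]))[0].astype(int); sl=np.s_[max(u[1]-45,0):u[1]+45,max(u[0]-45,0):u[0]+45]
            mm=m[sl]/255.; rr=r[sl]; t+=1-np.minimum(mm,rr).sum()/rr.sum()   # neighbours ignored
        return t
    q=minimize(cost,[x*100,y*100,a],method="Nelder-Mead",options=dict(initial_simplex=np.array([x*100,y*100,a])+np.array([[0,0,0],[1,0,0],[0,1,0],[0,0,.12]]),maxiter=120))
    return q.x[0]/100,q.x[1]/100,q.x[2],q.fun
E
python3 - <<'E'
from h import *
M={n:orange(cv2.imread(f"pics/{n}0.png")[:,:,::-1]) for n in P}
for nm,uv,z in(("plate",(265,218),.03),("far",(150,230),.03),("near",(145,302),.03)):
    g=unproj("top",uv,z+.024)
    print(nm,g.round(3),*[np.round(fit(m,g[0],g[1],0,z),4) for m in(M,{"top":M["top"]},{"scene":M["scene"]})])
for nm,c,z in(("stone",[(229,181),(408,181),(409,270),(228,270)],.03),("reject",[(447,203),(536,211),(528,317),(438,307)],.014),("board",[(121,194),(184,194),(184,342),(121,342)],.03)):
    w=np.array([unproj("top",u,z)[:2] for u in c]); print(nm,w.round(3).tolist(),w.mean(0).round(4),[np.linalg.norm(w[i]-w[i-1]).round(3) for i in range(4)])
    e=w[0]-w[3]; print(" yaw of image-up edge",np.arctan2(e[1],e[0]).round(3))
E
```

```text
plate [0.589 0.089 0.054] [5.897e-01 9.290e-02 3.000e-04 4.075e-01] [0.5907 0.0926 0.0033 0.1697] [ 0.5884  0.0933 -0.0149  0.2061]
far [0.571 0.301 0.054] [ 0.5716  0.3059 -0.066   0.7905] [ 0.5715  0.3061 -0.0189  0.5091] [ 0.568   0.3081 -0.0573  0.2841]
near [0.44  0.309 0.054] [0.4375 0.3145 0.018  0.8254] [0.4387 0.3145 0.0439 0.5515] [0.4338 0.3157 0.0129 0.2696]
stone [[0.664, 0.159], [0.657, -0.178], [0.49, -0.175], [0.496, 0.161]] [ 0.5769 -0.0082] [np.float64(0.168), np.float64(0.337), np.float64(0.167), np.float64(0.336)]
 yaw of image-up edge -0.015
reject [[0.617, -0.253], [0.598, -0.42], [0.4, -0.396], [0.421, -0.229]] [ 0.5088 -0.3247] [np.float64(0.197), np.float64(0.168), np.float64(0.2), np.float64(0.168)]
 yaw of image-up edge -0.121
board [[0.643, 0.363], [0.641, 0.244], [0.365, 0.243], [0.367, 0.36]] [0.5037 0.3026] [np.float64(0.276), np.float64(0.119), np.float64(0.276), np.float64(0.117)]
 yaw of image-up edge 0.011
```

```bash
sed -i 's/(8,130,60),(19,255,255)/(5,90,40),(24,255,255)/' h.py; python3 - <<'E'
from h import *
I={n:cv2.imread(f"pics/{n}0.png")[:,:,::-1].copy() for n in P}
M={n:orange(I[n]) for n in P}
im=cv2.resize(I["top"][180:350,110:290],None,fx=4,fy=4,interpolation=cv2.INTER_NEAREST)
for nm,uv,z,a in(("plate",(265,218),.03,0),("far",(150,230),.03,-.08),("near",(145,302),.03,.05)):
    g=unproj("top",uv,z+.024)
    r=[np.round(fit(m,g[0],g[1]+.004,a,z),4) for m in(M,{"top":M["top"]},{"scene":M["scene"]})]; print(nm,*r)
    for w in walls(*r[0][:3],z): cv2.polylines(im,[cv2.convexHull(np.round((proj("top",w)+.5-[110,180])*4).astype(np.int32))],True,(0,0,255),1)
im=np.hstack([im[:590,:560]]);cv2.imwrite("pics/fit0.png",im[:,:,::-1])
E
```

```text
plate [ 5.893e-01  9.260e-02 -1.000e-04  2.375e-01] [ 0.5907  0.0926 -0.0052  0.101 ] [ 0.5877  0.0935 -0.0017  0.1128]
far [ 0.571   0.3065 -0.0545  0.4338] [ 0.5715  0.3059 -0.0492  0.2408] [ 0.5695  0.3066 -0.0581  0.1866]
near [0.4381 0.314  0.045  0.413 ] [0.4385 0.3137 0.0531 0.2372] [0.4375 0.3145 0.018  0.1712]
```

View pics/fit0.png

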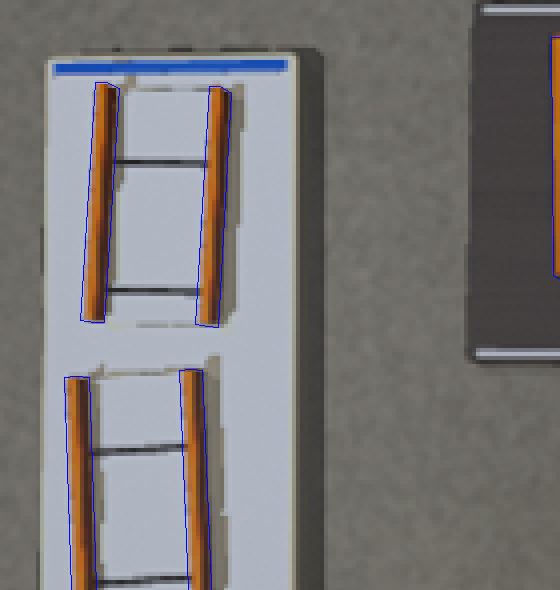

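The fit overlay matches the walls in the crop: far tray about (0.571, 0.306, yaw −0.05), near tray about (0.438, 0.314, +0.05), plate tray (0.590, 0.093, 0). The plate centre is about (0.577, −0.008). I'll start with the far tray.

>>> {"fn": "send_rows", "kwargs": {
  "increments": [
    [9.0,[0,0,0],[0,0,0.1]],
    [9.0,[0,0,0],[0,0,0.1]],
    [9.0,[0,0,0],[0,0,0.1]],
    [9.0,[1.68,-4.2,0],[0,0,0]],
    [9.0,[1.68,-4.2,0],[0,0,0]]
  ],
  "force": 20
}}

```text
clock: 0.6
position: [0.1919, -0.5226, 0.1972]
ee_rot: [-3.14, 0.083, 0.001]
force: [0.7, -0.7, 1.5]
width: 0.98
gripper_force: 0.0
```

>>> {"fn": "send_rows", "kwargs": {
  "increments": [
    [9.0,[1.68,-4.2,0],[0,0,0]],
    [9.0,[1.68,-4.2,0],[0,0,0]],
    [9.0,[1.68,-4.2,0],[0,0,0]],
    [9.0,[1.68,-4.2,0],[0,0,0]],
    [9.0,[1.68,-4.2,0],[0,0,0]]
  ]
}}

```text
clock: 1.1
position: [0.2869, -0.3161, 0.1979]
ee_rot: [3.141, -0.079, -0.0]
force: [1.3, -0.2, -0.8]
width: 0.979
gripper_force: 0.0
```

>>> {"fn": "send_rows", "kwargs": {
  "increments": [
    [9.0,[1.68,-4.2,0],[0,0,0]],
    [9.0,[1.68,-4.2,0],[0,0,0]],
    [9.0,[1.68,-4.2,0],[0,0,0]],
    [9.0,[1.68,-4.2,0],[0,0,0]],
    [9.0,[1.68,-4.2,0],[0,0,0]]
  ]
}}

```text
clock: 1.6
position: [0.3813, -0.1107, 0.198]
ee_rot: [3.14, -0.079, 0.0]
force: [0.6, -0.3, -0.2]
width: 0.979
gripper_force: 0.0
```

```bash
cat > go.py <<'E'
import sys
from cell import arm
import numpy as np
from scipy.spatial.transform import Rotation as R
o=arm.observe(); r=R.from_rotvec(o["ee_rot"]); p=np.array(o["position"])
yaw=np.arctan2(*r.as_matrix()[1::-1,0]); print("t",round(o["clock"],2),"p",p.round(4),"yaw",yaw.round(4),"w",round(o["width"],3),"f",np.round(o["force"],1),"g",round(o["gripper_force"],1),"q",np.round(o["joints"],2))
for a in sys.argv[1:]:   # x,y,z,yaw in sequence; tool pointing down
    x,y,z,ps=map(float,a.split(",")); T=R.from_euler("z",ps)*R.from_rotvec([np.pi,0,0])
    print(a,"tool cm, after the turn:",(100*T.inv().apply(np.array([x,y,z])-p)).round(2),"turn",(r.inv()*T).as_rotvec().round(3)); p=np.array([x,y,z]); r=T
E
python3 go.py 0.571,0.3062,0.198,-0.052 0.571,0.3062,0.034,-0.052
```

```text
t 1.6 p [ 0.3813 -0.1107  0.198 ] yaw -0.0505 w 0.979 f [ 0.6 -0.3 -0.2] g 0.0 q [ 0.44  0.08 -0.31  2.06  0.03  1.   -1.51]
0.571,0.3062,0.198,-0.052 tool cm, after the turn: [ 16.77 -42.61   0.  ] turn [ 0.    -0.     0.001]
0.571,0.3062,0.034,-0.052 tool cm, after the turn: [ 0.  -0.  16.4] turn [0. 0. 0.]
```

>>> {"fn": "send_rows", "kwargs": {
  "increments": [
    [9.0,[1.68,-4.26,0],[0,0,0]],
    [9.0,[1.68,-4.26,0],[0,0,0]],
    [9.0,[1.68,-4.26,0],[0,0,0]],
    [9.0,[1.68,-4.26,0],[0,0,0]],
    [9.0,[1.68,-4.26,0],[0,0,0]]
  ]
}}

```text
clock: 2.1
position: [0.4761, 0.0977, 0.1978]
ee_rot: [3.14, -0.08, -0.0]
force: [0.9, 0.5, 0.1]
width: 0.98
gripper_force: 0.0
```

>>> {"fn": "send_rows", "kwargs": {
  "increments": [
    [9.0,[1.68,-4.26,0],[0,0,0]],
    [9.0,[1.68,-4.26,0],[0,0,0]],
    [9.0,[1.68,-4.26,0],[0,0,0]],
    [9.0,[1.68,-4.26,0],[0,0,0]],
    [9.0,[1.68,-4.26,0],[0,0,0]]
  ]
}}

```text
clock: 2.6
position: [0.5708, 0.306, 0.1974]
ee_rot: [3.14, -0.079, -0.001]
force: [1.7, 0.4, 0.7]
width: 0.983
gripper_force: 0.0
```

>>> {"fn": "send_rows", "kwargs": {
  "increments": [
    [9.0,[0,0,4.5],[0,0,0]],
    [9.0,[0,0,4.5],[0,0,0]],
    [9.0,[0,0,3.5],[0,0,0]],
    [9.0,[0,0,2.0],[0,0,0]],
    [9.0,[0,0,0],[0,0,0]]
  ]
}}

```text
clock: 3.1
position: [0.568, 0.3029, 0.0492]
ee_rot: [3.137, -0.079, -0.009]
force: [-0.1, -0.9, 0.8]
width: 0.978
gripper_force: 0.0
```

```bash
python3 go.py 0.571,0.3062,0.035,-0.052 
```

```text
t 3.1 p [0.568  0.3029 0.0492] yaw -0.0501 w 0.978 f [-0.1 -0.9  0.8] g 0.0 q [-0.29  0.66 -0.44  1.64  0.33  0.92 -2.47]
0.571,0.3062,0.035,-0.052 tool cm, after the turn: [ 0.28 -0.35  1.42] turn [0.004 0.006 0.002]
```

>>> {"fn": "send_rows", "kwargs": {
  "increments": [
    [9.0,[0.28,-0.35,0.7],[0.004,0.006,0]],
    [9.0,[0,0,0.7],[0,0,0]],
    [9.0,[0,0,0],[0,0,0]],
    [5.0,[0,0,0],[0,0,0]],
    [5.0,[0,0,0],[0,0,0]]
  ],
  "force": 15
}}

```text
clock: 3.6
position: [0.5738, 0.3082, 0.0398]
ee_rot: [-3.136, 0.079, -0.011]
force: [-0.6, -0.1, -0.3]
width: 0.853
gripper_force: 0.0
```

>>> {"fn": "send_rows", "kwargs": {
  "increments": [
    [5.0,[0,0,0],[0,0,0]],
    [5.0,[0,0,0],[0,0,0]],
    [5.0,[0,0,0],[0,0,0]]
  ]
}}

```text
clock: 3.9
position: [0.5735, 0.308, 0.0392]
ee_rot: [-3.137, 0.079, -0.01]
force: [-1.1, -0.4, 0.6]
width: 0.598
gripper_force: 0.0
```

```bash
python3 go.py 0.571,0.3062,0.135,-0.052 0.577,-0.008,.135,-.015
```

```text
t 3.9 p [0.5735 0.308  0.0392] yaw -0.0504 w 0.598 f [-1.1 -0.4  0.6] g 0.0 q [-0.3   0.67 -0.43  1.65  0.34  0.89 -2.48]
0.571,0.3062,0.135,-0.052 tool cm, after the turn: [-0.24  0.19 -9.58] turn [-0.004 -0.006  0.002]
0.577,-0.008,.135,-.015 tool cm, after the turn: [ 1.07 31.41  0.  ] turn [-0.     0.    -0.037]
```

>>> {"fn": "send_rows", "kwargs": {
  "increments": [
    [5.0,[-0.24,0.19,0.4],[-0.004,-0.006,0]],
    [5.0,[0,0,0],[0,0,0]],
    [5.0,[0,0,0],[0,0,0]]
  ]
}}

```text
clock: 4.2
position: [0.5707, 0.3061, 0.0347]
ee_rot: [3.14, -0.079, -0.001]
force: [0.1, 0.5, -0.2]
width: 0.547
gripper_force: 0.0
```

```bash
python3 go.py; python3 - <<'E'
from h import *
im=arm.get_image("scene"); cv2.imwrite("pics/s1.png",cv2.resize(im[100:280,330:530],None,fx=3,fy=3)[:,:,::-1])
E
```

```text
t 4.2 p [0.5707 0.3061 0.0347] yaw -0.0503 w 0.547 f [ 0.1  0.5 -0.2] g 0.0 q [-0.3   0.68 -0.43  1.65  0.34  0.89 -2.48]
```

View pics/s1.png

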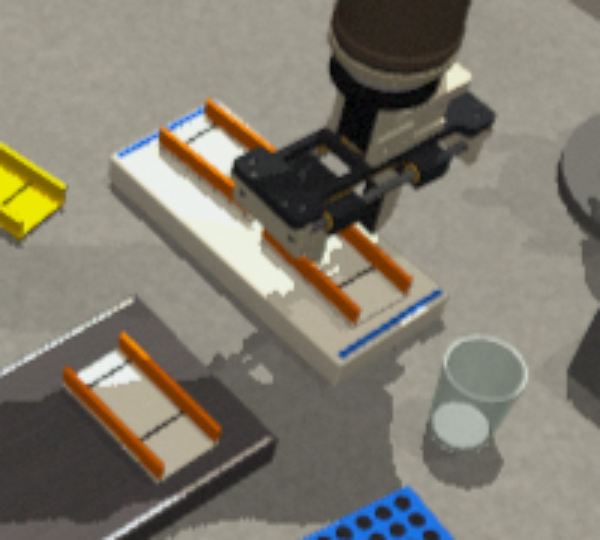

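>>> {"fn": "send_rows", "kwargs": {
  "increments": [
    [4.4,[0,0,0],[0,0,0]],
    [4.4,[0,0,0],[0,0,0]]
  ]
}}

```text
clock: 4.45
position: [0.5709, 0.3063, 0.0351]
ee_rot: [-3.141, 0.079, -0.0]
force: [0.5, 0.1, 0.5]
width: 0.483
gripper_force: 0.0
```

```bash
python3 go.py; python3 - <<'E'
from h import *
im=arm.get_image("scene")
q=proj("scene",np.array([[.571,.306+s,z] for s in(-.029,.029) for z in(.03,.054)])); print(q)
cv2.imwrite("pics/s2.png",cv2.resize(im[130:210,390:490],None,fx=7,fy=7,interpolation=cv2.INTER_CUBIC)[:,:,::-1])
E
```

```text
t 4.45 p [0.5709 0.3063 0.0351] yaw -0.0502 w 0.483 f [0.5 0.1 0.5] g 0.0 q [-0.3   0.68 -0.43  1.65  0.34  0.89 -2.48]
[[430.99108395 194.83910844]
 [432.70502683 188.04289816]
 [448.70797016 183.81024256]
 [450.69916493 176.94053552]]
```

View pics/s2.png

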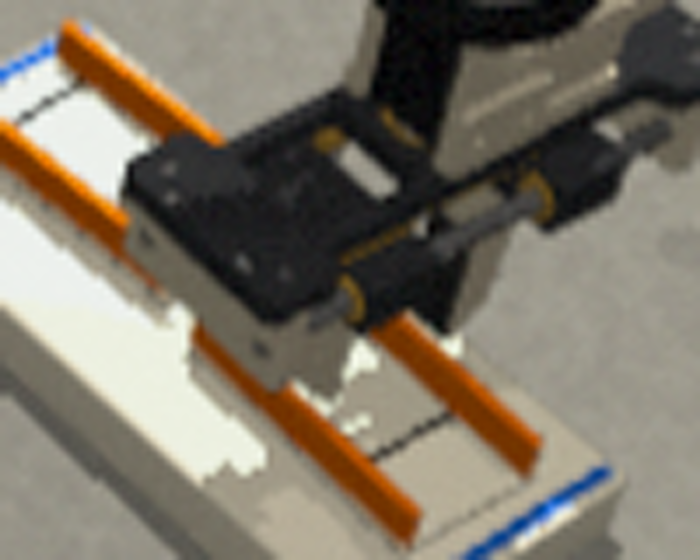

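The crop shows the finger end at about wall-top level, near (285,390). So the tips sit well above the TCP while open, and they passed over the walls. I'll reopen and go lower, watching the force.

>>> {"fn": "send_rows", "kwargs": {
  "increments": [
    [4.4,[0,0,-3],[0,0,0]],
    [7.2,[0,0,0],[0,0,0]],
    [7.2,[0,0,0],[0,0,0]],
    [7.2,[0,0,0],[0,0,0]],
    [7.2,[0,0,0],[0,0,0]]
  ]
}}

```text
clock: 5.0
position: [0.5705, 0.3058, 0.0642]
ee_rot: [3.14, -0.079, -0.002]
force: [-0.8, -0.1, -1.1]
width: 0.761
gripper_force: 0.0
```

>>> {"fn": "send_rows", "kwargs": {
  "increments": [
    [7.2,[0,0,2],[0,0,0]],
    [7.2,[0,0,1],[0,0,0]],
    [7.2,[0,0,0.3],[0,0,0]],
    [7.2,[0,0,0.3],[0,0,0]],
    [7.2,[0,0,0],[0,0,0]]
  ]
}}

```text
clock: 5.5
position: [0.5708, 0.3063, 0.0289]
ee_rot: [3.14, -0.079, -0.0]
force: [-0.3, -0.1, 0.6]
width: 0.786
gripper_force: 0.0
```

>>> {"fn": "send_rows", "kwargs": {
  "increments": [
    [7.2,[0,0,0.2],[0,0,0]],
    [7.2,[0,0,0.2],[0,0,0]],
    [7.2,[0,0,0],[0,0,0]]
  ]
}}

```text
clock: 5.8
position: [0.5709, 0.3061, 0.0249]
ee_rot: [3.14, -0.079, 0.0]
force: [-0.2, 0.6, 0.4]
width: 0.783
gripper_force: 0.0
```

```bash
python3 go.py; python3 - <<'E'
from h import *
im=arm.get_image("scene")
cv2.imwrite("pics/s3.png",cv2.resize(im[130:210,390:490],None,fx=7,fy=7,interpolation=cv2.INTER_CUBIC)[:,:,::-1])
E
```

```text
t 5.8 p [0.5709 0.3061 0.0249] yaw -0.0504 w 0.783 f [-0.2  0.6  0.4] g 0.0 q [-0.3   0.69 -0.42  1.66  0.35  0.87 -2.49]
```

View pics/s3.png

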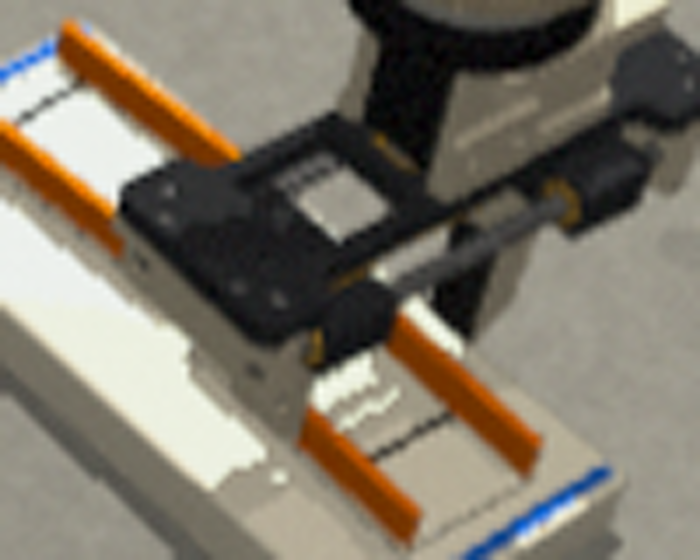

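The finger now covers the near wall from outside, near (300,440), so it straddles the tray. No contact force yet; closing.

>>> {"fn": "send_rows", "kwargs": {
  "increments": [
    [6.3,[0,0,0],[0,0,0]],
    [5.2,[0,0,0],[0,0,0]],
    [5.2,[0,0,0],[0,0,0]],
    [5.2,[0,0,0],[0,0,0]]
  ],
  "force": 12
}}

```text
clock: 6.25
position: [0.5713, 0.3065, 0.0257]
ee_rot: [-3.14, 0.079, -0.001]
force: [-0.4, -1.6, 6.5]
width: 0.57
gripper_force: 2.9
```

```bash
python3 go.py
```

```text
t 6.25 p [0.5713 0.3065 0.0257] yaw -0.0503 w 0.57 f [-0.4 -1.6  6.5] g 2.9 q [-0.3   0.69 -0.42  1.66  0.35  0.87 -2.49]
```

>>> {"fn": "send_rows", "kwargs": {
  "increments": [
    [5.2,[0,0,-2.5],[0,0,0]],
    [6.8,[0,0,0],[0,0,0]],
    [6.8,[0,0,0],[0,0,0]],
    [6.8,[0,0,0],[0,0,0]],
    [6.8,[0,0,2],[0,0,0]]
  ]
}}

```text
clock: 6.75
position: [0.5722, 0.3071, 0.0314]
ee_rot: [-3.139, 0.079, -0.005]
force: [-0.3, -0.6, -0.4]
width: 0.739
gripper_force: 0.0
```

>>> {"fn": "send_rows", "kwargs": {
  "increments": [
    [6.8,[0,0,0.5],[0,0,0]],
    [6.8,[0,0,0.3],[0,0,0]],
    [6.8,[0,0,0.2],[0,0,0]],
    [6.8,[0,0,0],[0,0,0]]
  ]
}}

```text
clock: 7.15
position: [0.5709, 0.3063, 0.02]
ee_rot: [3.141, -0.079, -0.0]
force: [-0.9, 0.1, 0.9]
width: 0.742
gripper_force: 0.0
```

>>> {"fn": "send_rows", "kwargs": {
  "increments": [
    [6.8,[0,0,0.2],[0,0,0]],
    [6.8,[0,0,0.2],[0,0,0]],
    [6.8,[0,0,0],[0,0,0]]
  ]
}}

```text
clock: 7.45
position: [0.5708, 0.3061, 0.0159]
ee_rot: [3.14, -0.079, -0.0]
force: [0.1, -0.2, -0.1]
width: 0.737
gripper_force: 0.0
```

>>> {"fn": "send_rows", "kwargs": {
  "increments": [
    [6.8,[0,0,0.2],[0,0,0]],
    [6.2,[0,0,0],[0,0,0]],
    [5.5,[0,0,0],[0,0,0]],
    [5.5,[0,0,0],[0,0,0]]
  ]
}}

```text
clock: 7.85
position: [0.5709, 0.3063, 0.014]
ee_rot: [3.141, -0.079, -0.0]
force: [0.2, -0.1, -0.4]
width: 0.63
gripper_force: 12.0
```

>>> {"fn": "send_rows", "kwargs": {
  "increments": [
    [5.0,[0,0,0],[0,0,0]],
    [5.0,[0,0,0],[0,0,0]]
  ]
}}

```text
clock: 8.05
position: [0.5709, 0.3063, 0.014]
ee_rot: [3.141, -0.079, -0.0]
force: [-0.2, 0.5, -0.3]
width: 0.631
gripper_force: 12.0
```

Gripped: the width is 58 mm at 12 N. Carry it to the middle slot.

>>> {"fn": "send_rows", "kwargs": {
  "increments": [
    [5.0,[0,0,-2],[0,0,0]],
    [5.0,[0,0,-5],[0,0,-0.035]],
    [5.0,[0.15,3.0,0],[0,0,0]],
    [5.0,[0.15,4.5,0],[0,0,0]],
    [5.0,[0.15,4.5,0],[0,0,0]]
  ],
  "force": 15
}}

```text
clock: 8.55
position: [0.5734, 0.1854, 0.0843]
ee_rot: [-3.141, 0.022, -0.001]
force: [1.2, -1.1, -0.5]
width: 0.631
gripper_force: 15.0
```

>>> {"fn": "send_rows", "kwargs": {
  "increments": [
    [5.0,[0.15,4.5,0],[0,0,0]],
    [5.0,[0.15,4.5,0],[0,0,0]],
    [5.0,[0.15,4.5,0],[0,0,0]],
    [5.0,[0.15,3.5,0],[0,0,0]],
    [5.0,[0.0,2.4,0],[0,0,0]]
  ]
}}

```text
clock: 9.05
position: [0.5763, -0.0118, 0.0838]
ee_rot: [3.14, -0.029, -0.001]
force: [-1.0, 0.3, -1.6]
width: 0.63
gripper_force: 15.0
```

>>> {"fn": "send_rows", "kwargs": {
  "increments": [
    [5.0,[0,0,0],[0,0,0]],
    [5.0,[0,0,2.5],[0,0,0]],
    [5.0,[0,0,2.5],[0,0,0]],
    [5.0,[0,0,1.0],[0,0,0]],
    [5.0,[0,0,0],[0,0,0]]
  ]
}}

```text
clock: 9.55
position: [0.5754, -0.0073, 0.0227]
ee_rot: [-3.141, 0.023, 0.005]
force: [0.3, -0.3, -1.6]
width: 0.632
gripper_force: 15.0
```

```bash
python3 go.py 0.577,-0.008,0.014,-.015
```

```text
t 9.55 p [ 0.5754 -0.0073  0.0227] yaw -0.0144 w 0.632 f [ 0.3 -0.3 -1.6] g 15.0 q [ 0.22  0.6  -0.43  1.85  0.34  0.77 -1.98]
0.577,-0.008,0.014,-.015 tool cm, after the turn: [0.16 0.06 0.87] turn [-0.     0.003  0.001]
```

>>> {"fn": "send_rows", "kwargs": {
  "increments": [
    [5.0,[0.1,0.05,0.4],[0,0,0]],
    [5.0,[0,0,0.2],[0,0,0]],
    [5.0,[0,0,0.2],[0,0,0]],
    [5.0,[0,0,0.1],[0,0,0]],
    [5.0,[0,0,0],[0,0,0]]
  ]
}}

```text
clock: 10.05
position: [0.5777, -0.0084, 0.0152]
ee_rot: [3.141, -0.024, 0.0]
force: [0.5, 0.4, -0.2]
width: 0.63
gripper_force: 15.0
```

>>> {"fn": "send_rows", "kwargs": {
  "increments": [
    [5.0,[0,0,0.1],[0,0,0]],
    [5.0,[0,0,0],[0,0,0]]
  ]
}}

```text
clock: 10.25
position: [0.5776, -0.0084, 0.014]
ee_rot: [3.141, -0.024, -0.0]
force: [-0.7, 0.5, -1.8]
width: 0.629
gripper_force: 15.0
```

>>> {"fn": "send_rows", "kwargs": {
  "increments": [
    [5.0,[0,0,0.1],[0,0,0]],
    [5.0,[0,0,0],[0,0,0]]
  ]
}}

```text
clock: 10.45
position: [0.5777, -0.0084, 0.0139]
ee_rot: [3.141, -0.024, 0.001]
force: [-2.3, -0.4, 9.0]
width: 0.628
gripper_force: 15.0
```

>>> {"fn": "send_rows", "kwargs": {
  "increments": [
    [7.2,[0,0,0],[0,0,0]],
    [7.2,[0,0,0],[0,0,0]],
    [7.2,[0,0,0],[0,0,0]],
    [7.2,[0,0,-4],[0,0,0]],
    [7.2,[0,0,-3],[0,0,0]]
  ]
}}

```text
clock: 10.95
position: [0.5773, -0.0082, 0.0838]
ee_rot: [-3.141, 0.024, 0.002]
force: [0.0, 0.6, 0.3]
width: 0.784
gripper_force: 0.0
```

```bash
python3 go.py 0.577,-0.008,0.083,0.05 0.4383,0.314,0.083,.05 0.4383,0.314,0.014,.05
```

```text
t 10.95 p [ 0.5773 -0.0082  0.0838] yaw -0.015 w 0.784 f [0.  0.6 0.3] g 0.0 q [ 0.25  0.52 -0.46  1.79  0.29  0.89 -1.93]
0.577,-0.008,0.083,0.05 tool cm, after the turn: [-0.03 -0.02  0.08] turn [-0.     0.001 -0.065]
0.4383,0.314,0.083,.05 tool cm, after the turn: [-12.24 -32.85  -0.  ] turn [0. 0. 0.]
0.4383,0.314,0.014,.05 tool cm, after the turn: [ 0.  -0.   6.9] turn [0. 0. 0.]
```

>>> {"fn": "send_rows", "kwargs": {
  "increments": [
    [7.2,[0,0,0],[0,0,-0.065]],
    [7.2,[-1.53,-4.1,0],[0,0,0]],
    [7.2,[-1.53,-4.1,0],[0,0,0]],
    [7.2,[-1.53,-4.1,0],[0,0,0]],
    [7.2,[-1.53,-4.1,0],[0,0,0]]
  ]
}}

```text
clock: 11.45
position: [0.5076, 0.1537, 0.083]
ee_rot: [-3.141, -0.077, -0.0]
force: [0.8, 0.7, 0.2]
width: 0.785
gripper_force: 0.0
```

>>> {"fn": "send_rows", "kwargs": {
  "increments": [
    [7.2,[-1.53,-4.1,0],[0,0,0]],
    [7.2,[-1.53,-4.1,0],[0,0,0]],
    [7.2,[-1.53,-4.1,0],[0,0,0]],
    [7.2,[-1.53,-4.1,0],[0,0,0]],
    [7.2,[0,0,0],[0,0,0]]
  ]
}}

```text
clock: 11.95
position: [0.4353, 0.3205, 0.0837]
ee_rot: [-3.135, -0.093, 0.001]
force: [0.2, -0.0, -0.1]
width: 0.785
gripper_force: 0.0
```

```bash
python3 go.py 0.4383,0.314,0.015,.05
```

```text
t 11.95 p [0.4353 0.3205 0.0837] yaw 0.059 w 0.785 f [ 0.2 -0.  -0.1] g 0.0 q [-0.34  0.48 -0.53  1.88  0.31  0.86 -2.54]
0.4383,0.314,0.015,.05 tool cm, after the turn: [0.27 0.66 6.87] turn [-0.005  0.     0.009]
```

>>> {"fn": "send_rows", "kwargs": {
  "increments": [
    [7.2,[0,0,0],[0,0,0]],
    [7.2,[0,0,2],[0,0,0]],
    [7.2,[0,0,0],[0,0,0]]
  ]
}}

```text
clock: 12.25
position: [0.4389, 0.3103, 0.0611]
ee_rot: [3.138, 0.075, -0.004]
force: [-1.4, 0.7, 0.2]
width: 0.783
gripper_force: 0.0
```

```bash
python3 go.py 0.4383,0.314,0.015,.05
```

```text
t 12.25 p [0.4389 0.3103 0.0611] yaw 0.0475 w 0.783 f [-1.4  0.7  0.2] g 0.0 q [-0.34  0.51 -0.51  1.9   0.34  0.82 -2.56]
0.4383,0.314,0.015,.05 tool cm, after the turn: [-0.04 -0.38  4.61] turn [ 0.003  0.003 -0.003]
```

>>> {"fn": "send_rows", "kwargs": {
  "increments": [
    [7.2,[0,0,2],[0,0,0]],
    [7.0,[0,0,1.5],[0,0,0]],
    [6.8,[0,0,0.8],[0,0,0]],
    [6.8,[0,0,0.4],[0,0,0]],
    [6.8,[0,0,0],[0,0,0]]
  ]
}}

```text
clock: 12.75
position: [0.4393, 0.3126, 0.016]
ee_rot: [3.14, 0.077, -0.0]
force: [0.3, 0.3, 0.4]
width: 0.74
gripper_force: 0.0
```

```bash
python3 go.py 0.4383,0.314,0.015,.05
```

```text
t 12.75 p [0.4393 0.3126 0.016 ] yaw 0.049 w 0.74 f [0.3 0.3 0.4] g 0.0 q [-0.37  0.57 -0.48  1.94  0.39  0.72 -2.6 ]
0.4383,0.314,0.015,.05 tool cm, after the turn: [-0.09 -0.14  0.1 ] turn [ 0.     0.    -0.001]
```

>>> {"fn": "send_rows", "kwargs": {
  "increments": [
    [6.8,[-0.05,-0.1,0.2],[0,0,0]],
    [6.2,[0,0,0],[0,0,0]],
    [5.5,[0,0,0],[0,0,0]],
    [5.0,[0,0,0],[0,0,0]],
    [5.0,[0,0,0],[0,0,0]]
  ]
}}

```text
clock: 13.25
position: [0.4387, 0.3143, 0.0144]
ee_rot: [-3.14, -0.078, -0.001]
force: [-0.5, -0.8, 4.4]
width: 0.629
gripper_force: 15.0
```

```bash
python3 go.py 0.439,0.3136,0.084,-.015 0.575,-0.116,0.084,-.015
```

```text
t 13.25 p [0.4387 0.3143 0.0144] yaw 0.0497 w 0.629 f [-0.5 -0.8  4.4] g 15.0 q [-0.37  0.58 -0.48  1.94  0.39  0.72 -2.61]
0.439,0.3136,0.084,-.015 tool cm, after the turn: [ 0.03  0.06 -6.96] turn [-0.    -0.001  0.065]
0.575,-0.116,0.084,-.015 tool cm, after the turn: [14.24 42.75  0.  ] turn [0. 0. 0.]
```

>>> {"fn": "send_rows", "kwargs": {
  "increments": [
    [5.0,[0,0,-2],[0,0,0]],
    [5.0,[0,0,-5],[0,0,0]],
    [5.0,[0.7,2.7,0],[0,0,0]],
    [5.0,[1.15,4.4,0],[0,0,0]],
    [5.0,[1.15,4.4,0],[0,0,0]]
  ]
}}

```text
clock: 13.75
position: [0.4744, 0.2, 0.0844]
ee_rot: [-3.14, -0.081, -0.001]
force: [1.8, -0.7, -1.0]
width: 0.629
gripper_force: 15.0
```

>>> {"fn": "send_rows", "kwargs": {
  "increments": [
    [5.0,[1.15,4.4,0],[0,0,0]],
    [5.0,[1.15,4.4,0],[0,0,0]],
    [5.0,[1.15,4.4,0],[0,0,0]],
    [5.0,[1.15,4.4,0],[0,0,0]],
    [5.0,[1.15,4.4,0],[0,0,0]]
  ]
}}

```text
clock: 14.25
position: [0.5427, -0.0181, 0.084]
ee_rot: [3.141, 0.078, -0.0]
force: [0.7, 0.6, -0.7]
width: 0.633
gripper_force: 15.0
```

>>> {"fn": "send_rows", "kwargs": {
  "increments": [
    [5.0,[1.15,4.4,0],[0,0,0]],
    [5.0,[0.8,3.5,0],[0,0,0]],
    [5.0,[0.4,2.2,0],[0,0,0.065]],
    [5.0,[0,0,0],[0,0,0]],
    [5.0,[0,0,0],[0,0,0]]
  ]
}}

```text
clock: 14.75
position: [0.5707, -0.1149, 0.0837]
ee_rot: [-3.141, 0.026, 0.001]
force: [-0.5, 1.0, -0.9]
width: 0.628
gripper_force: 15.0
```

```bash
python3 go.py 0.575,-0.117,0.014,-.015
```

```text
t 14.75 p [ 0.5707 -0.1149  0.0837] yaw -0.0166 w 0.628 f [-0.5  1.  -0.9] g 15.0 q [ 0.43  0.53 -0.45  1.78  0.28  0.9  -1.74]
0.575,-0.117,0.014,-.015 tool cm, after the turn: [0.44 0.2  6.97] turn [-0.001  0.001 -0.002]
```

>>> {"fn": "send_rows", "kwargs": {
  "increments": [
    [5.0,[0.4,0.1,2.5],[0,0,0]],
    [5.0,[0,0,2.5],[0,0,0]],
    [5.0,[0,0,1.2],[0,0,0]],
    [5.0,[0,0,0.3],[0,0,0]],
    [5.0,[0,0,0.2],[0,0,0]]
  ]
}}

```text
clock: 15.25
position: [0.5752, -0.1158, 0.0174]
ee_rot: [-3.141, 0.022, -0.0]
force: [-0.5, -0.2, -1.8]
width: 0.63
gripper_force: 15.0
```

>>> {"fn": "send_rows", "kwargs": {
  "increments": [
    [5.0,[0,0,0.1],[0,0,0]],
    [5.0,[0,0,0],[0,0,0]],
    [5.0,[0,0,0.1],[0,0,0]],
    [5.0,[0,0,0],[0,0,0]]
  ]
}}

```text
clock: 15.65
position: [0.5752, -0.117, 0.0153]
ee_rot: [3.141, -0.024, 0.001]
force: [-1.1, 0.1, -0.6]
width: 0.629
gripper_force: 15.0
```

>>> {"fn": "send_rows", "kwargs": {
  "increments": [
    [5.0,[0,0,0.1],[0,0,0]],
    [5.0,[0,0,0.05],[0,0,0]],
    [5.0,[0,0,0],[0,0,0]]
  ]
}}

```text
clock: 15.95
position: [0.5752, -0.117, 0.0143]
ee_rot: [3.141, -0.024, 0.001]
force: [-2.8, 0.4, 7.4]
width: 0.632
gripper_force: 15.0
```

>>> {"fn": "send_rows", "kwargs": {
  "increments": [
    [7.2,[0,0,0],[0,0,0]],
    [7.2,[0,0,0],[0,0,0]],
    [7.2,[0,0,0],[0,0,0]],
    [7.2,[0,0,-4],[0,0,0]],
    [7.2,[0,0,-4],[0,0,0]]
  ]
}}

```text
clock: 16.45
position: [0.5739, -0.1167, 0.0933]
ee_rot: [-3.141, 0.024, 0.005]
force: [0.9, -0.8, 0.8]
width: 0.786
gripper_force: 0.0
```

>>> {"fn": "send_rows", "kwargs": {
  "increments": [
    [2.0,[0,4.5,-4],[0,0,0]],
    [0,[0,4.5,0],[0,0,0]],
    [0,[0,4.5,0],[0,0,0]]
  ]
}}

```text
clock: 16.75
position: [0.574, -0.2456, 0.1284]
ee_rot: [3.14, -0.022, 0.004]
force: [0.3, -0.7, -0.2]
width: 0.572
gripper_force: 0.0
```

```bash
python3 go.py; python3 - <<'E'
from h import *
I={n:arm.get_image(n) for n in P}
M={n:orange(I[n]) for n in P}
for x,y in((.59,.093),(.577,-.008),(.575,-.116)):
    print(*[np.round(fit(m,x,y,0,.03),4) for m in(M,{"top":M["top"]},{"scene":M["scene"]})])
cv2.imwrite("pics/top1.png",I["top"][:,:,::-1])
E
```

```text
t 16.75 p [ 0.574  -0.2456  0.1284] yaw -0.0139 w 0.572 f [ 0.3 -0.7 -0.2] g 0.0 q [ 0.62  0.54 -0.44  1.63  0.26  1.03 -1.49]
[ 0.5906  0.0929 -0.0019  0.2347] [ 0.5904  0.0926 -0.0073  0.1083] [ 5.892e-01  9.340e-02 -1.000e-04  1.148e-01]
[ 0.5792 -0.0091 -0.012   0.2122] [ 0.5786 -0.0093  0.0011  0.0615] [ 0.5764 -0.0084 -0.0267  0.1099]
[ 0.575  -0.1178 -0.0219  0.2635] [ 0.5759 -0.1182 -0.0232  0.1355] [ 0.5741 -0.1172 -0.0209  0.0924]
```

View pics/top1.png

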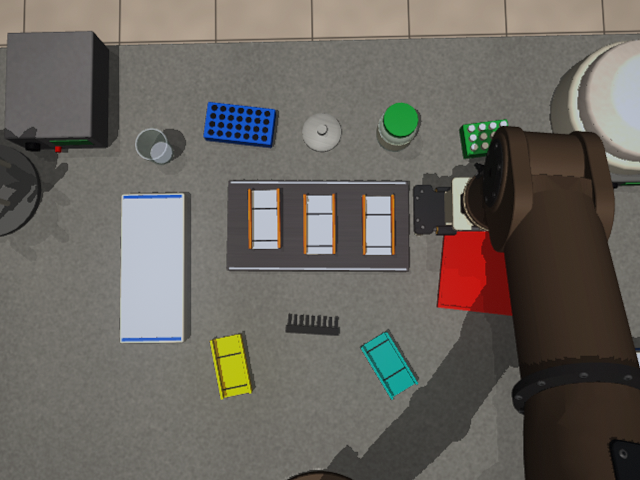

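All three trays lie on the plate, at top-view pixels (265,218), (320,223) and (379,224), and the bystanders haven't moved. Next I'll press with shut fingers, starting with the tray at the −y end.

>>> {"fn": "send_rows", "kwargs": {
  "increments": [
    [0,[0,0,0],[0,0,0]],
    [0,[0,0,0],[0,0,0]],
    [0,[0,0,0],[0,0,0]],
    [0,[0,0,0],[0,0,0]]
  ]
}}

```text
clock: 17.25
position: [0.5734, -0.2428, 0.1267]
ee_rot: [-3.141, 0.021, 0.0]
force: [-0.7, 0.4, -1.6]
width: 0.141
gripper_force: 0.0
```

```bash
python3 go.py .5299,-.1433,.128,-.015 .5299,-.1433,.056,-.015 .5311,-.0903,.056,-.015 .5332,-.0350,.056,-.015 .5338,.018,.056,-.015 .545,.0664,.056,-.015 .545,.1194,.056,-.015
```

```text
t 17.25 p [ 0.5734 -0.2428  0.1267] yaw -0.0132 w 0.141 f [-0.7  0.4 -1.6] g 0.0 q [ 0.61  0.54 -0.44  1.64  0.26  1.03 -1.49]
.5299,-.1433,.128,-.015 tool cm, after the turn: [-4.49 -9.88 -0.13] turn [-0.     0.     0.002]
.5299,-.1433,.056,-.015 tool cm, after the turn: [ 0.  -0.   7.2] turn [0. 0. 0.]
.5311,-.0903,.056,-.015 tool cm, after the turn: [ 0.04 -5.3  -0.  ] turn [0. 0. 0.]
.5332,-.0350,.056,-.015 tool cm, after the turn: [ 0.13 -5.53 -0.  ] turn [0. 0. 0.]
.5338,.018,.056,-.015 tool cm, after the turn: [-0.02 -5.3  -0.  ] turn [0. 0. 0.]
.545,.0664,.056,-.015 tool cm, after the turn: [ 1.05 -4.86 -0.  ] turn [0. 0. 0.]
.545,.1194,.056,-.015 tool cm, after the turn: [-0.08 -5.3  -0.  ] turn [0. 0. 0.]
```

>>> {"fn": "send_rows", "kwargs": {
  "increments": [
    [0,[-1.5,-3.3,0],[0,0,0]],
    [0,[-1.5,-3.3,0],[0,0,0]],
    [0,[-1.5,-3.3,2.5],[0,0,0]],
    [0,[0,0,2.5],[0,0,0]],
    [0,[0,0,1],[0,0,0]]
  ]
}}

```text
clock: 17.75
position: [0.5283, -0.143, 0.0653]
ee_rot: [-3.141, 0.019, 0.003]
force: [-0.3, -0.2, 0.9]
width: 0.004
gripper_force: 0.0
```

>>> {"fn": "send_rows", "kwargs": {
  "increments": [
    [0,[0,0,0],[0,0,0]],
    [0,[0,0,0],[0,0,0]]
  ]
}}

```text
clock: 17.95
position: [0.5303, -0.1453, 0.0673]
ee_rot: [3.141, -0.025, 0.001]
force: [1.4, 0.0, 1.1]
width: 0.003
gripper_force: 0.0
```

```bash
python3 go.py .5299,-.1433,.055,-.015
```

```text
t 17.95 p [ 0.5303 -0.1453  0.0673] yaw -0.0162 w 0.003 f [1.4 0.  1.1] g 0.0 q [ 0.5   0.5  -0.45  1.88  0.29  0.82 -1.69]
.5299,-.1433,.055,-.015 tool cm, after the turn: [-0.04 -0.2   1.23] turn [ 0.    -0.001 -0.001]
```

>>> {"fn": "send_rows", "kwargs": {
  "increments": [
    [0,[0,-0.15,0.8],[0,0,0]],
    [0,[0,0,0.3],[0,0,0]],
    [0,[0,0,0],[0,0,0]]
  ]
}}

```text
clock: 18.25
position: [0.5294, -0.1433, 0.0554]
ee_rot: [-3.141, 0.024, 0.001]
force: [-0.8, -0.5, -0.0]
width: 0.007
gripper_force: 0.0
```

>>> {"fn": "send_rows", "kwargs": {
  "increments": [
    [0,[0,0,0.1],[0,0,0]],
    [0,[0,0,0],[0,0,0]]
  ]
}}

```text
clock: 18.45
position: [0.5297, -0.1432, 0.0548]
ee_rot: [3.141, -0.024, 0.0]
force: [0.3, -0.1, 0.3]
width: 0.005
gripper_force: 0.0
```

>>> {"fn": "send_rows", "kwargs": {
  "increments": [
    [0,[0,0,0.1],[0,0,0]],
    [0,[0,0,0],[0,0,0]]
  ]
}}

```text
clock: 18.65
position: [0.5296, -0.1431, 0.0537]
ee_rot: [3.141, -0.024, 0.0]
force: [-1.5, 1.2, -0.5]
width: 0.005
gripper_force: 0.0
```

>>> {"fn": "send_rows", "kwargs": {
  "increments": [
    [0,[0,0,0.1],[0,0,0]],
    [0,[0,0,0],[0,0,0]]
  ]
}}

```text
clock: 18.85
position: [0.5296, -0.1431, 0.0527]
ee_rot: [3.141, -0.024, -0.0]
force: [0.4, -0.7, -0.9]
width: 0.003
gripper_force: 0.0
```

>>> {"fn": "send_rows", "kwargs": {
  "increments": [
    [0,[0,0,0.1],[0,0,0]],
    [0,[0,0,0],[0,0,0]]
  ]
}}

```text
clock: 19.05
position: [0.5295, -0.1431, 0.0516]
ee_rot: [3.141, -0.024, -0.0]
force: [-0.0, -0.5, -0.7]
width: 0.004
gripper_force: 0.0
```

>>> {"fn": "send_rows", "kwargs": {
  "increments": [
    [0,[0,0,0.1],[0,0,0]],
    [0,[0,0,0],[0,0,0]]
  ]
}}

```text
clock: 19.25
position: [0.5295, -0.1431, 0.0506]
ee_rot: [3.141, -0.024, -0.0]
force: [0.3, 0.3, 0.2]
width: 0.003
gripper_force: 0.0
```

```bash
python3 go.py; python3 - <<'E'
from h import *
im=arm.get_image("scene")
u=proj("scene",np.array([[.53,-.143,.054]]))[0]; print(u); x,y=u.astype(int)
cv2.imwrite("pics/s4.png",cv2.resize(im[y-50:y+40,x-50:x+70],None,fx=6,fy=6,interpolation=cv2.INTER_CUBIC)[:,:,::-1])
E
```

```text
t 19.25 p [ 0.5295 -0.1431  0.0506] yaw -0.0153 w 0.003 f [0.3 0.3 0.2] g 0.0 q [ 0.49  0.53 -0.44  1.89  0.31  0.79 -1.71]
[269.82877275 268.02467317]
```

View pics/s4.png

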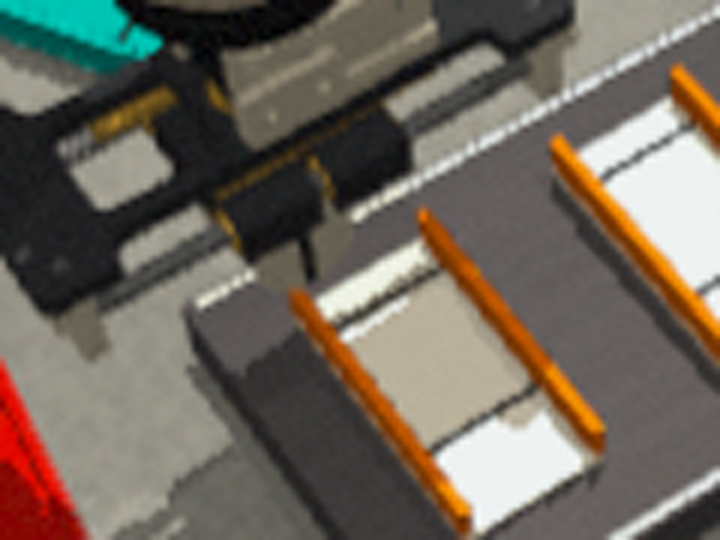

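The crop shows the shut fingertips still above the wall end, near (300,285). The tips sit about 28 mm above the reported TCP, which fits the earlier contact at TCP z≈0.026. I'll keep going down.

>>> {"fn": "send_rows", "kwargs": {
  "increments": [
    [0,[0,0,1.2],[0,0,0]],
    [0,[0,0,0.6],[0,0,0]],
    [0,[0,0,0.2],[0,0,0]],
    [0,[0,0,0],[0,0,0]]
  ]
}}

```text
clock: 19.7
position: [0.5291, -0.143, 0.03]
ee_rot: [-3.141, 0.024, 0.002]
force: [0.4, -0.1, 0.1]
width: 0.003
gripper_force: 0.0
```

>>> {"fn": "send_rows", "kwargs": {
  "increments": [
    [0,[0,0,0.1],[0,0,0]],
    [0,[0,0,0],[0,0,0]]
  ]
}}

```text
clock: 19.9
position: [0.5297, -0.1431, 0.0298]
ee_rot: [3.141, -0.024, 0.0]
force: [-0.1, -0.1, 0.9]
width: 0.005
gripper_force: 0.0
```

>>> {"fn": "send_rows", "kwargs": {
  "increments": [
    [0,[0,0,0.1],[0,0,0]],
    [0,[0,0,0],[0,0,0]]
  ]
}}

```text
clock: 20.1
position: [0.5297, -0.1431, 0.0288]
ee_rot: [3.141, -0.024, 0.0]
force: [-0.1, -1.0, 0.1]
width: 0.002
gripper_force: 0.0
```

>>> {"fn": "send_rows", "kwargs": {
  "increments": [
    [0,[0,0,0.1],[0,0,0]],
    [0,[0,0,0],[0,0,0]]
  ]
}}

```text
clock: 20.3
position: [0.5295, -0.1431, 0.0276]
ee_rot: [3.141, -0.024, -0.0]
force: [-0.5, -0.9, -0.6]
width: 0.002
gripper_force: 0.0
```

>>> {"fn": "send_rows", "kwargs": {
  "increments": [
    [0,[0,0,0.1],[0,0,0]],
    [0,[0,0,0],[0,0,0]]
  ]
}}

```text
clock: 20.5
position: [0.5295, -0.1431, 0.0266]
ee_rot: [3.141, -0.024, -0.0]
force: [0.6, -0.1, -0.4]
width: 0.005
gripper_force: 0.0
```

>>> {"fn": "send_rows", "kwargs": {
  "increments": [
    [0,[0,0,0.1],[0,0,0]],
    [0,[0,0,0],[0,0,0]]
  ]
}}

```text
clock: 20.7
position: [0.5297, -0.1431, 0.0257]
ee_rot: [3.141, -0.024, 0.0]
force: [1.0, 0.1, -0.4]
width: 0.004
gripper_force: 0.0
```

>>> {"fn": "send_rows", "kwargs": {
  "increments": [
    [0,[0,0,0.1],[0,0,0]],
    [0,[0,0,0],[0,0,0]]
  ]
}}

```text
clock: 20.9
position: [0.5297, -0.1432, 0.0255]
ee_rot: [3.141, -0.024, 0.0]
force: [-2.8, 0.9, 11.2]
width: 0.008
gripper_force: 5.3
```

>>> {"fn": "send_rows", "kwargs": {
  "increments": [
    [0,[0,0,0.05],[0,0,0]],
    [0,[0,0,0],[0,0,0]]
  ]
}}

```text
clock: 21.1
position: [0.5298, -0.1433, 0.0254]
ee_rot: [3.141, -0.024, 0.001]
force: [-4.7, 0.4, 15.6]
width: 0.007
gripper_force: 7.6
```

The first corner is firm: contact at TCP z≈0.0256, and the force climbs steeply. Now the neighbouring corner, to the same depth.

>>> {"fn": "send_rows", "kwargs": {
  "increments": [
    [0,[0,0,-1],[0,0,0]],
    [0,[0,-2.65,0],[0,0,0]],
    [0,[0.04,-2.65,0],[0,0,0]],
    [0,[0,0,0],[0,0,0]],
    [0,[0,0,0.6],[0,0,0]]
  ]
}}

```text
clock: 21.6
position: [0.5316, -0.0897, 0.0289]
ee_rot: [3.141, -0.022, 0.002]
force: [-0.8, -0.1, -0.7]
width: 0.005
gripper_force: 0.0
```

>>> {"fn": "send_rows", "kwargs": {
  "increments": [
    [0,[0,0,0.2],[0,0,0]],
    [0,[0,0,0.1],[0,0,0]],
    [0,[0,0,0],[0,0,0]]
  ]
}}

```text
clock: 21.9
position: [0.5305, -0.0911, 0.0255]
ee_rot: [3.141, -0.026, -0.001]
force: [-3.2, 0.4, 8.8]
width: 0.005
gripper_force: 4.7
```

>>> {"fn": "send_rows", "kwargs": {
  "increments": [
    [0,[0,0,0.1],[0,0,0]],
    [0,[0,0,0],[0,0,0]]
  ]
}}

```text
clock: 22.1
position: [0.5306, -0.091, 0.0252]
ee_rot: [3.141, -0.026, -0.0]
force: [-6.5, 0.8, 19.8]
width: 0.008
gripper_force: 9.9
```

>>> {"fn": "send_rows", "kwargs": {
  "increments": [
    [0,[0,0,-1],[0,0,0]],
    [0,[0.07,-2.8,0],[0,0,0]],
    [0,[0.06,-2.75,0],[0,0,0]],
    [0,[0,0,0],[0,0,0]],
    [0,[0,0,0.5],[0,0,0]]
  ]
}}

```text
clock: 22.6
position: [0.5335, -0.035, 0.0295]
ee_rot: [3.141, -0.023, 0.001]
force: [-1.1, -0.2, 0.0]
width: 0.006
gripper_force: 0.0
```

>>> {"fn": "send_rows", "kwargs": {
  "increments": [
    [0,[0,0,0.2],[0,0,0]],
    [0,[0,0,0.2],[0,0,0]],
    [0,[0,0,0],[0,0,0]]
  ]
}}

```text
clock: 22.9
position: [0.5327, -0.0358, 0.0248]
ee_rot: [3.141, -0.027, -0.001]
force: [-0.1, 0.1, 1.6]
width: 0.001
gripper_force: 0.5
```

>>> {"fn": "send_rows", "kwargs": {
  "increments": [
    [0,[0,0,0.1],[0,0,0]],
    [0,[0,0,0],[0,0,0]]
  ]
}}

```text
clock: 23.1
position: [0.533, -0.035, 0.0242]
ee_rot: [3.141, -0.025, -0.0]
force: [0.3, 0.1, 0.9]
width: 0.005
gripper_force: 0.4
```

>>> {"fn": "send_rows", "kwargs": {
  "increments": [
    [0,[0,0,0.1],[0,0,0]],
    [0,[0,0,0],[0,0,0]]
  ]
}}

```text
clock: 23.3
position: [0.5331, -0.0347, 0.0232]
ee_rot: [3.141, -0.024, 0.0]
force: [0.7, -0.7, 1.0]
width: 0.005
gripper_force: 0.6
```

It's giving way: the z tracks the command with only about 1 N. I'll press on until it's firm.

>>> {"fn": "send_rows", "kwargs": {
  "increments": [
    [0,[0,0,0.1],[0,0,0]],
    [0,[0,0,0],[0,0,0]]
  ]
}}

```text
clock: 23.5
position: [0.5331, -0.0349, 0.0228]
ee_rot: [3.141, -0.024, 0.001]
force: [-2.7, -1.2, 9.0]
width: 0.003
gripper_force: 4.5
```

>>> {"fn": "send_rows", "kwargs": {
  "increments": [
    [0,[0,0,0.05],[0,0,0]],
    [0,[0,0,0],[0,0,0]]
  ]
}}

```text
clock: 23.7
position: [0.5332, -0.035, 0.0226]
ee_rot: [3.141, -0.024, 0.001]
force: [-3.8, -2.0, 13.5]
width: 0.006
gripper_force: 6.7
```

>>> {"fn": "send_rows", "kwargs": {
  "increments": [
    [0,[0,0,0.05],[0,0,0]],
    [0,[0,0,0],[0,0,0]]
  ]
}}

```text
clock: 23.9
position: [0.5332, -0.035, 0.0225]
ee_rot: [3.14, -0.024, 0.001]
force: [-5.2, -2.5, 18.9]
width: 0.007
gripper_force: 9.1
```

It gave 3 mm at about 1 N and then went firm at 19 N, so the middle tray is the warped one. Lift, open and grasp it.

>>> {"fn": "send_rows", "kwargs": {
  "increments": [
    [0,[0,0,-2],[0,0,0]],
    [0,[0,0,-4.8],[0,0,0]],
    [7.2,[2.25,-1.33,0],[0,0,0]],
    [7.2,[2.24,-1.33,0],[0,0,0]],
    [7.2,[0,0,0],[0,0,0]]
  ]
}}

```text
clock: 24.4
position: [0.5811, -0.0061, 0.0899]
ee_rot: [-3.139, 0.021, -0.005]
force: [-0.2, -0.2, -0.2]
width: 0.215
gripper_force: 0.0
```

>>> {"fn": "send_rows", "kwargs": {
  "increments": [
    [7.2,[0,0,0],[0,0,0]],
    [7.2,[0,0,0],[0,0,0]],
    [7.2,[0,0,0],[0,0,0]],
    [7.2,[0,0,0],[0,0,0]]
  ]
}}

```text
clock: 24.8
position: [0.5777, -0.0092, 0.0891]
ee_rot: [3.141, -0.025, -0.001]
force: [-0.2, 0.2, 0.0]
width: 0.56
gripper_force: 0.0
```

```bash
python3 go.py 0.5785,-0.0091,0.014,-.015; python3 - <<'E'
from h import *
M={"scene":orange(arm.get_image("scene"))}
for x,y in((.59,.093),(.577,-.008),(.575,-.116)): print(np.round(fit(M,x,y,0,.03),4))
E
```

```text
t 24.8 p [ 0.5777 -0.0092  0.0891] yaw -0.0158 w 0.56 f [-0.2  0.2  0. ] g 0.0 q [ 0.25  0.52 -0.46  1.79  0.28  0.9  -1.92]
0.5785,-0.0091,0.014,-.015 tool cm, after the turn: [ 0.08 -0.01  7.51] turn [ 0.     0.    -0.001]
[0.5889 0.0936 0.009  0.1564]
[ 0.58   -0.0085 -0.0283  0.1323]
[ 0.5735 -0.1171 -0.0292  0.0946]
```

>>> {"fn": "send_rows", "kwargs": {
  "increments": [
    [7.2,[0,0,0],[0,0,0]],
    [7.2,[0,0,0],[0,0,0]],
    [7.2,[0,0,2.5],[0,0,0]],
    [7.2,[0,0,2],[0,0,0]],
    [7.2,[0,0,0],[0,0,0]]
  ]
}}

```text
clock: 25.35
position: [0.5763, -0.0091, 0.0419]
ee_rot: [3.141, -0.024, -0.007]
force: [0.1, 0.1, -0.2]
width: 0.782
gripper_force: 0.0
```

>>> {"fn": "send_rows", "kwargs": {
  "increments": [
    [7.0,[0,0,1.5],[0,0,0]],
    [6.8,[0,0,0.9],[0,0,0]],
    [6.8,[0,0,0.5],[0,0,0]],
    [6.8,[0,0,0],[0,0,0]],
    [6.8,[0,0,0],[0,0,0]]
  ]
}}

```text
clock: 25.85
position: [0.5785, -0.0086, 0.0155]
ee_rot: [-3.141, 0.024, -0.001]
force: [0.7, -0.1, 0.2]
width: 0.739
gripper_force: 0.0
```

>>> {"fn": "send_rows", "kwargs": {
  "increments": [
    [6.2,[0,0,0],[0,0,0]],
    [5.5,[0,0,0],[0,0,0]],
    [5.0,[0,0,0],[0,0,0]],
    [5.0,[0,0,0],[0,0,0]],
    [5.0,[0,0,0],[0,0,0]]
  ],
  "force": 15
}}

```text
clock: 26.35
position: [0.5786, -0.0087, 0.0156]
ee_rot: [3.141, -0.024, 0.001]
force: [-0.6, -0.2, 4.9]
width: 0.629
gripper_force: 15.0
```

```bash
python3 go.py 0.5785,-0.0091,0.085,-.015 .5088,-.3247,.085,-.015 .5088,-.3247,-.010,-.121
```

```text
t 26.35 p [ 0.5786 -0.0087  0.0156] yaw -0.0153 w 0.629 f [-0.6 -0.2  4.9] g 15.0 q [ 0.22  0.61 -0.42  1.85  0.35  0.76 -1.98]
0.5785,-0.0091,0.085,-.015 tool cm, after the turn: [-0.01  0.04 -6.94] turn [ 0.    -0.001 -0.   ]
.5088,-.3247,.085,-.015 tool cm, after the turn: [-6.5  31.66  0.  ] turn [0. 0. 0.]
.5088,-.3247,-.010,-.121 tool cm, after the turn: [ 0.  -0.   9.5] turn [ 0.    -0.     0.106]
```

>>> {"fn": "send_rows", "kwargs": {
  "increments": [
    [5.0,[0,0,-2],[0,0,0]],
    [5.0,[0,0,-5],[0,0,0]],
    [5.0,[-0.5,2.5,0],[0,0,0]],
    [5.0,[-0.82,4.0,0],[0,0,0]],
    [5.0,[-0.82,4.0,0],[0,0,0]]
  ]
}}

```text
clock: 26.85
position: [0.5549, -0.114, 0.0853]
ee_rot: [3.141, -0.021, 0.0]
force: [-0.1, -0.6, -2.4]
width: 0.631
gripper_force: 15.0
```

>>> {"fn": "send_rows", "kwargs": {
  "increments": [
    [5.0,[-0.82,4.0,0],[0,0,0]],
    [5.0,[-0.82,4.0,0],[0,0,0]],
    [5.0,[-0.82,4.0,0],[0,0,0]],
    [5.0,[-0.82,4.0,0],[0,0,0]],
    [5.0,[-0.7,3.2,0],[0,0,0]]
  ]
}}

```text
clock: 27.35
position: [0.511, -0.3076, 0.0847]
ee_rot: [3.141, -0.027, -0.002]
force: [0.5, 1.2, -1.9]
width: 0.623
gripper_force: 15.0
```

>>> {"fn": "send_rows", "kwargs": {
  "increments": [
    [5.0,[-0.4,2.0,0],[0,0,0.106]],
    [5.0,[0,0,0],[0,0,0]],
    [5.0,[0,0,2.5],[0,0,0]],
    [5.0,[0,0,2.5],[0,0,0]],
    [5.0,[0,0,2],[0,0,0]]
  ]
}}

```text
clock: 27.85
position: [0.5078, -0.3235, 0.0138]
ee_rot: [-3.135, 0.187, 0.002]
force: [-0.0, 0.2, -2.9]
width: 0.634
gripper_force: 15.0
```

>>> {"fn": "send_rows", "kwargs": {
  "increments": [
    [5.0,[0,0,0],[0,0,0]],
    [5.0,[0,0,0],[0,0,0]]
  ]
}}

```text
clock: 28.05
position: [0.5083, -0.3238, 0.0153]
ee_rot: [-3.135, 0.188, 0.001]
force: [-0.6, 0.6, -1.1]
width: 0.631
gripper_force: 15.0
```

```bash
python3 go.py .5088,-.3247,-.0095,-.121
```

```text
t 28.05 p [ 0.5083 -0.3238  0.0153] yaw -0.1199 w 0.631 f [-0.6  0.6 -1.1] g 15.0 q [ 0.73  0.63 -0.37  1.79  0.31  0.78 -1.48]
.5088,-.3247,-.0095,-.121 tool cm, after the turn: [0.06 0.08 2.48] turn [-0.001  0.001  0.001]
```

>>> {"fn": "send_rows", "kwargs": {
  "increments": [
    [5.0,[0,0,1.3],[0,0,0]],
    [5.0,[0,0,0.7],[0,0,0]],
    [5.0,[0,0,0.3],[0,0,0]],
    [5.0,[0,0,0.1],[0,0,0]],
    [5.0,[0,0,0],[0,0,0]]
  ]
}}

```text
clock: 28.55
position: [0.5083, -0.3247, -0.0088]
ee_rot: [3.136, -0.19, 0.0]
force: [-0.1, 0.4, -1.6]
width: 0.628
gripper_force: 15.0
```

>>> {"fn": "send_rows", "kwargs": {
  "increments": [
    [5.0,[0,0,0.1],[0,0,0]],
    [5.0,[0,0,0],[0,0,0]]
  ]
}}

```text
clock: 28.75
position: [0.5085, -0.3249, -0.0093]
ee_rot: [3.135, -0.19, 0.001]
force: [-0.6, 0.3, 1.1]
width: 0.631
gripper_force: 15.0
```

>>> {"fn": "send_rows", "kwargs": {
  "increments": [
    [7.2,[0,0,0],[0,0,0]],
    [7.2,[0,0,0],[0,0,0]],
    [7.2,[0,0,0],[0,0,0]],
    [7.2,[0,0,-3],[0,0,0]],
    [7.2,[0,0,-5],[0,0,0]]
  ]
}}

```text
clock: 29.25
position: [0.5058, -0.3236, 0.0681]
ee_rot: [-3.133, 0.19, 0.009]
force: [0.8, -1.1, -0.2]
width: 0.784
gripper_force: 0.0
```

>>> {"fn": "send_rows", "kwargs": {
  "increments": [
    [7.2,[0,0,-5],[0,0,0]],
    [7.2,[-3,3,-4],[0,0,0]],
    [7.2,[-3,3,0],[0,0,0]],
    [7.2,[-3,3,0],[0,0,0]],
    [7.2,[-3,3,0],[0,0,0]]
  ]
}}

```text
clock: 29.75
position: [0.3781, -0.4265, 0.1551]
ee_rot: [3.135, -0.19, 0.001]
force: [0.3, -0.6, 0.3]
width: 0.784
gripper_force: 0.0
```

>>> {"fn": "send_rows", "kwargs": {
  "increments": [
    [7.2,[-3,3,0],[0,0,0]],
    [7.2,[-3,3,0],[0,0,0]],
    [7.2,[-2,3,0],[0,0,0]],
    [7.2,[0,0,0],[0,0,0]],
    [7.2,[0,0,0],[0,0,0]]
  ]
}}

```text
clock: 30.25
position: [0.2883, -0.5057, 0.1544]
ee_rot: [-3.135, 0.194, 0.0]
force: [0.0, 1.0, -0.5]
width: 0.785
gripper_force: 0.0
```

```bash
python3 go.py; python3 - <<'E'
from h import *
I={n:arm.get_image(n) for n in P}
M={n:orange(I[n]) for n in P}
for x,y,z in((.59,.093,.03),(.575,-.116,.03),(.5088,-.325,.005)): print(*[np.round(fit(m,x,y,0,z),4) for m in(M,{"top":M["top"]},{"scene":M["scene"]})])
cv2.imwrite("pics/end.png",np.hstack([cv2.resize(I[n],(400,300),interpolation=cv2.INTER_AREA) for n in P])[:,:,::-1])
E
```

```text
t 30.25 p [ 0.2883 -0.5057  0.1544] yaw -0.1236 w 0.785 f [ 0.   1.  -0.5] g 0.0 q [ 1.23  0.44 -0.37  1.71  0.18  1.03 -0.9 ]
[ 0.5906  0.0929 -0.0019  0.2321] [ 0.5902  0.0924 -0.0022  0.1033] [ 0.589   0.0933 -0.0047  0.1159]
[ 0.575  -0.1178 -0.0219  0.2604] [ 0.5754 -0.1182 -0.023   0.1309] [ 0.5741 -0.1172 -0.0209  0.0937]
[ 0.5087 -0.3259 -0.1147  0.2768] [ 0.508  -0.3255 -0.1197  0.1842] [ 0.5048 -0.3255 -0.1146  0.0815]
```

View pics/end.png

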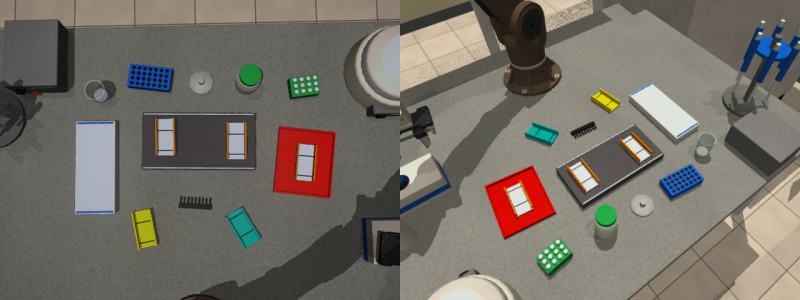

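The final views show the warped tray centred in the red tray, at (306,160) in the left half. Both sound trays are on the plate, at (165,135) and (236,140), the bystanders are in place and the gripper is clear. Handing in.

```bash
python3 -c "
from cell import arm
print(arm.sign_off())"
```

```text
the job is handed in; nothing more can be done
None
```

The job is handed in at about 30 s: the middle tray gave 3 mm under the press, so it now lies in the red reject tray, and the other two are on the dark plate (I pressed only one of them, which stood firm; the one already there was not pressed); no verdict was returned.

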